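# Press the bearing home in a roller-stand side panel

## Robot

A 7-joint arm with a two-finger parallel gripper is mounted at the origin on the work surface. World frame = base frame: x ahead of the robot, y to its left, z up, the work surface at z = 0. Lengths are in m, angles in rad, forces in N, time in s.
With the tool pointing down it reaches from about 0.4 to 0.85 m from the base axis. Payload 10.4 kg.
Tool frame: the origin (TCP) lies between the finger pads; the fingertips stand 22 mm ahead of it and the grasp point (between the pads) lies 3 mm ahead of it; z points along the fingers, y is the line along which they close (so a half turn about z gives the same grasp; the last joint's range is limited). The gripper opens to 85 mm and grips with 20 to 120 N. Pads are 22 mm wide; open, the fingers measure 114 mm over their backs; the gripper's body (76 mm by 85 mm) begins 54 mm behind the grasp point. The pads swing forward as they close: fully open they stand 13 mm farther back than shut.
Start: joints at [-1.183, 0.332, -0.065, 1.46, 0.022, 1.35, -0.088], TCP at [0.25, 0.573, 0.229] pointing down, gripper open.
Joint ranges: [-2.6, 2.6], [-0.5, 2.12], [-1.47, 1.34], [0.16, 2.42], [-1.27, 4.41], [0.06, 2.06], [-2.6, 2.6]. Speed limits (rad/s): [2.22, 2.22, 2.79, 2.79, 3.14, 3.14, 3.14].

## Interface

Orientations are given as a unit quaternion [x, y, z, w].
In Python, from workcell import manip, camera, ticket, boxes_of, outline_of gives the robot as it stands.
- The arm moves only by the tool carry_out, never from a script. Its argument "deltas" is a list of rows, each a list of 5 numbers: the shift along the tool's x, y, z as a fraction of full scale, then the turn about the tool's z as a fraction of full scale, then the opening, from -1 (shut) to 1 (fully open), so that 0 is half open. In form: [[tx, ty, tz, spin, gripper], ...]. A call has 1 to 20 rows; each row is the pose to reach, as a shift and turn from the pose commanded when the call began, along the tool's axes at that moment; what a row does not reach only later rows make up. Full scale, the value 1, is 150 mm for a shift and 30 degrees for a turn. A row lasts 1/8 s, in which the tool goes at most 62.5 mm and 10.7 degrees, less where a joint would pass 70% of its speed; a pose out of reach is approached as far as the arm can. A call with a number of a shift or a turn outside -1 to 1 is refused whole. A call with a gripper value outside its range is refused whole. The fingers move at their own pace and stop on an object; "force" is the grip in N (left out, the last holds). Time passes only in rows, so rows that repeat a pose let the fingers close. It gives the time, the measured TCP pose, the force, the opening and the grip force at its end, in the units of the state.
- manip.get_obs(): the state, without advancing time (a new reading comes with each control period).
- camera(name): name is "scene" or "top" or "wrist"; returns a dict with "img" (480x640x3 uint8, red, green, blue), "depth" (480x640 float32, m along the optical axis (not along the pixel's ray), 0 where there is no reading), "vertical_fov" (degrees; the focal length in pixels is half the picture's height over the tangent of half this angle, whatever the lens; pixels are square), "cx", "cy" (the principal point, pixels), "R" (3x3) and "t" (3): a world point X has camera coordinates R X + t. Camera axes: x right, y down, z forward; pixel columns grow to the right and rows downward; lengths in m; the calibration is good to about 2 mm. A picture is of the moment at which its call begins.
- ticket.hand_in(): hands the job in; it is judged then, once.
Trained networks look in a picture, given as the dict that the camera call returned (one of the last four; its "shot" number tells which), for a name from the list of things; names that differ only in an ending like _2 or _b are one class to them, and where a whole thing is asked for, a point or a joint stands for the part that bears it (a point fixed in the world has none). Each returns a list of dicts, best first, with "conf" (0 to 1); they miss things now and then, are a little off and sometimes report something else, mostly with a low value. They report only what shows in the picture. A call takes as long as a camera call. They do not tell look-alikes from the thing itself.
- boxes_of(query, picture): "position" ([x, y, z] in m, in world coordinates, good to about 4 mm: the middle of the surface that is visible of it).
- outline_of(query, picture): "region" (480x640 bool, what is visible of it).
The state is a dict: "clock": time; "joint_pos": joint angles; "joint_velocities": joint speeds; "tau": joint torques, N m; "position": TCP position; "ee_rot": TCP orientation; "ft_force": force on the tool from outside, world axes, zero at the start; "torque": the same for the moment, N m; "grip_width": opening from 0.0 (shut) to 1.0 (fully open); "grasp_force": force on a finger pad.
Only numpy, scipy, OpenCV 4.12 (cv2) and the standard library are available. Lean on these libraries where they do the work, as an engineer would, in place of code of your own. Each camera call takes 0.05 s, during which the arm holds its last target. There are 200 camera calls.

## Task

Fit the bearing to the MDF side panel whose bore is still empty: start it square in the mouth of the bore and let go, then take the driver whose disc covers the bearing's outer ring and press the bearing down with it, gently, until the rising force shows it has met the shoulder and it is flush, and stop there without ramming it. Press the bearing home only with that driver, never with the fingers or the smaller driver, then stand the driver upright back in its tray and leave everything else as it lies.

Things in the scene. Friction and masses are not known exactly. Their poses are not given: they have to be found in the camera images.
- bearing: Sealed steel ball bearing lying flat: 62 mm outer diameter, 30 mm hole, 24 mm high, 0.2 to 0.4 kg, black seals, both faces alike, corners chamfered 2.5 mm. Origin: centre of its lower face, z up. It lies on a black rubber mat 4 mm thick. A smaller bearing that does not fit lies on the same mat about 110 mm away.
- bearing_mid (a point): Centre of the bearing, 12 mm above its lower face. Home in the panel, it is 12 mm above point seat.
- panel_empty: The MDF side panel still without its bearing, 150 x 210 x 40 mm, lying flat, held to the bench by a dark steel holdfast on one end (it cannot move). Origin: centre of its underside; x across its 150 mm width, y along its length towards the holdfast, which stands at y = +65 to +140 mm and rises to 85 mm above the bench. The bore is centred at x = 0, y = -35 mm.
- seat (a point): Centre of the shoulder at the bottom of the empty bearing bore, 16 mm above the bench and 24 mm below the panel's top face (z = 0.040). The bore is 64 mm wide, its mouth bevelled 3 mm all round; its floor, around a 48 mm shaft hole, is the shoulder.
- mouth (a point): Centre of the empty bore's mouth, level with the panel's top face. A bearing put in sinks 6 to 9 mm, then the fit holds it 15 to 18 mm proud. From there a steady 8 to 12 N moves it down; when it meets the shoulder (bearing flush with the panel) the force rises steeply. Press no faster than 20 mm/s, stop at about 15 to 25 N; over 60 N between driver and bearing bruises it and fails.
- panel_done: The twin panel, same size and axes, also held down, whose bearing is already pressed in flush. Leave it alone.
- driver_large: The bearing driver to use, standing upright on its disc in the tray: aluminium disc 58 mm wide and 18 mm thick, 24 mm neck up to 48 mm, black hand guard 44 mm wide from 48 to 56 mm, black round grip 30 mm in diameter from 56 to 118 mm (top). 0.28 to 0.44 kg. Origin: centre of the disc's underside, z up along the handle.
- driver_small: A like driver with a 40 mm disc, standing in the same tray about 100 mm from the large one. It would bear on the seal and inner ring: leave it where it stands.
- tray: Fixed open plywood tray, 110 x 230 mm outside, 18 mm high with 8 mm walls; the inside floor is 8 mm above the bench. Origin: centre of its underside, on the bench; x along its 110 mm side, y along its 230 mm side. The drivers stand near its middle line, about 50 mm either side of the centre.
- small_bearing: The smaller bearing, 47 mm across, 14 mm high; a bystander. Origin: centre of its lower face.
- mallet: Rubber mallet lying on the bench between the panels, a bystander: handle 24 mm thick and head 60 mm thick, 210 mm long along its x. Origin near the middle of its length.
- tape_measure: Grey tape measure, 75 x 45 x 65 mm, standing on the bench, a bystander. Origin: centre of its underside.
- glue: White glue bottle, 64 mm wide, 170 mm tall, standing beside the panels, a bystander. Origin: centre of its underside.
Things that resemble listed ones, but are neither listed nor needed, are in the scene too. Leave any yellow look-alike of the driver_large alone.

How it is judged:
By the outcome, as a careful person would: the job done as asked, in the order asked, and still so for the second after the job is handed in, with the robot touching nothing.
It also fails if it takes over 64 s, if anything falls off the work surface, if the arm or the gripper's body presses on something with over 40 N, if the wrist force passes 120 N, or if a joint passes its speed limit or range.

## Working session

There is one attempt and no reset: what is moved stays moved. The work goes in short steps, Python scripts to look and compute and a tool call to move; the robot and the scene stay as the last step left them, time stands still between calls to the robot, and variables do not carry over. Pictures are saved under pics/ and viewed, at most 10 in all, crops included, and the job is handed in when it is done.

Besides the shell and the picture viewer there is one more tool, called after ">>>" as name(argument=value, ...), one argument or row to a line, values as JSON. carry_out: Moves the arm, as the interface text tells. Its arguments: {"type":"object","properties":{"deltas":{"type":"array","items":{"type":"array","items":{"type":"number"}}},"force":{"type":"number"}},"required":["deltas"]}

```bash
mkdir -p pics; cat > h.py <<'E'
import numpy as np, cv2
from workcell import manip, camera, ticket, boxes_of, outline_of
def save(p,n,crop=None,k=1):
    im=p["img"][:,:,::-1]
    if crop: a,b,c,d=crop; im=im[b:d,a:c]
    cv2.imwrite("pics/"+n,cv2.resize(im,None,fx=k,fy=k,interpolation=cv2.INTER_CUBIC))
def f(p): return 240/np.tan(np.radians(p["vertical_fov"])/2)
def px(p,X):
    c=p["R"]@np.array(X)+p["t"]; return np.round([p["cx"]+f(p)*c[0]/c[2],p["cy"]+f(p)*c[1]/c[2]],1)
def cloud(p):
    v,u=np.mgrid[:480,:640]; d=p["depth"]; F=f(p)
    C=np.stack([(u-p["cx"])/F*d,(v-p["cy"])/F*d,d],-1)
    W=(C-p["t"])@p["R"]; W[d<=0]=np.nan; return W
E
python3 - <<'E'
from h import *
for n in ("top","scene"):
    p=camera(n); save(p,n+"0.png")
    print(n,-p["R"].T@p["t"],p["R"][2])
    for q in ["bearing","small_bearing","panel_empty","panel_done","driver_large","driver_small","tray","mallet","glue","tape_measure"]:
        print(q,[(np.round(b["position"],3).tolist(),round(b["conf"],2),px(p,b["position"]).tolist()) for b in boxes_of(q,p)][:4])
o=manip.get_obs(); print(o)
E
```

```text
top [0.29224167 0.02005286 1.1350739 ] [ 0.16717356 -0.00701135 -0.98590255]
bearing [([0.409, 0.234, 0.025], 0.84, [208.2, 267.6])]
small_bearing [([0.635, 0.228, 0.039], 0.62, [215.9, 164.6]), ([0.415, 0.35, 0.018], 0.61, [155.5, 264.1])]
panel_empty [([0.637, 0.227, 0.034], 0.64, [216.8, 164.3])]
panel_done [([0.639, -0.206, 0.037], 0.64, [412.8, 168.4])]
driver_large [([0.269, -0.357, 0.054], 0.78, [489.9, 341.0]), ([0.394, -0.441, 0.059], 0.66, [528.4, 281.0]), ([0.414, -0.311, 0.065], 0.58, [467.2, 269.7])]
driver_small [([0.398, -0.206, 0.089], 0.81, [419.4, 275.1]), ([0.695, 0.012, 0.046], 0.71, [314.7, 139.8]), ([0.414, -0.316, 0.062], 0.62, [469.3, 269.6])]
tray [([0.394, -0.262, 0.007], 0.62, [436.9, 281.0])]
mallet [([0.696, 0.012, 0.047], 0.59, [315.0, 139.2])]
glue [([0.584, 0.418, 0.111], 0.7, [114.8, 175.3])]
tape_measure [([0.436, -0.01, 0.06], 0.85, [322.4, 255.7]), ([0.639, 0.229, 0.038], 0.74, [215.6, 163.2]), ([0.696, 0.013, 0.042], 0.21, [314.3, 140.2])]
scene [1.05309076 0.94430202 0.75978705] [-0.44677448 -0.71772582 -0.53409944]
bearing [([0.417, 0.241, 0.029
[... 840 characters left out ...]
: 1.1, 'joint_pos': array([-1.1826538 ,  0.33219762, -0.06466828,  1.46012362,  0.02161123,
        1.34990306, -0.08854159]), 'joint_velocities': array([0.00093171, 0.00119723, 0.00074891, 0.0014711 , 0.00102512,
       0.00146886, 0.00059572]), 'tau': array([ 2.93042276e-04, -6.25232005e+01,  4.89641028e-02, -3.91836762e+01,
        1.64445955e-02,  2.06897283e-03,  3.52405891e-05]), 'position': array([0.24956541, 0.57302281, 0.22932764]), 'ee_rot': array([2.03962635e-01, 9.78978673e-01, 3.06013339e-05, 8.51299964e-06]), 'ft_force': array([-0.14468719, -0.31695951,  0.54980704]), 'torque': array([-0.01650886, -0.0250753 , -0.02641327]), 'grasp_force': 0.0, 'grip_width': 0.9969486631553351}
```

View pics/top0.png

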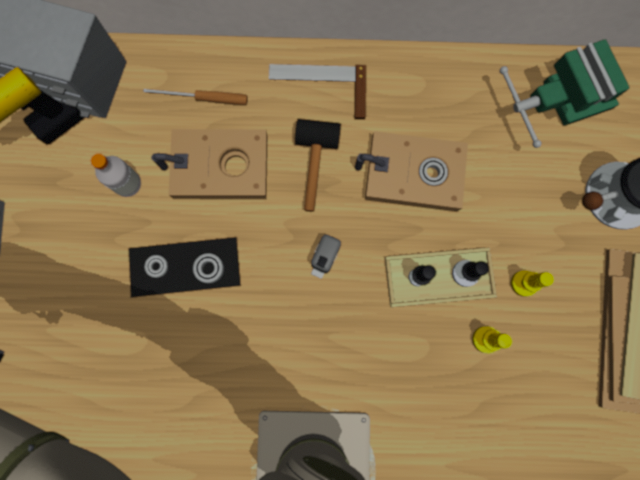

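View pics/scene0.png

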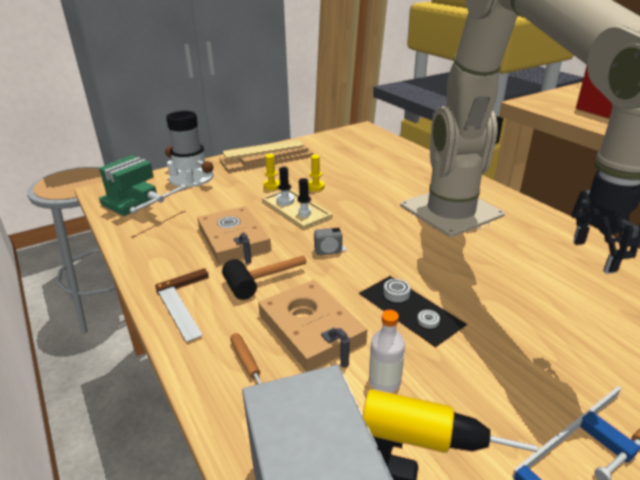

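The top view shows the big bearing at (208,267) and a smaller one at (155,265). The empty bore is at (234,163) in the left panel, and the right panel is already filled at (433,171). There are four driver candidates: black-grip (423,275) and (470,270) in the tray, and yellow (532,282) and (492,340) outside it. The black one at (470,270) has the wider disc, so it fits. I'll confirm it in a crop and measure.

```bash
python3 - <<'E'
from h import *
p=camera("top"); W=cloud(p)
a=cv2.resize(p["img"][235:315,380:510,::-1],None,fx=6,fy=6,interpolation=cv2.INTER_CUBIC)
cv2.imwrite("pics/c1.png",a)
def circ(zl,zh,xl,xh,yl,yh,name):
    m=(W[...,2]>zl)&(W[...,2]<zh)&(W[...,0]>xl)&(W[...,0]<xh)&(W[...,1]>yl)&(W[...,1]<yh)
    P=W[m]; c,r=cv2.minEnclosingCircle(P[:,:2].astype(np.float32)); print(name,len(P),np.round(c,4),round(r,4),np.round(np.median(P,0),4))
circ(.022,.035,.36,.46,.19,.28,"bearing top")
circ(.105,.13,.34,.48,-.37,-.27,"drvL top"); circ(.02,.032,.34,.48,-.37,-.26,"drvL disc")
circ(.105,.13,.34,.48,-.26,-.15,"drvS top"); circ(.02,.032,.34,.48,-.255,-.15,"drvS disc")
# bore: below top within panel
m=(W[...,2]<.034)&(W[...,2]>-.01)&(abs(W[...,0]-.64)<.045)&(abs(W[...,1]-.19)<.05)
P=W[m]; print("bore",cv2.minEnclosingCircle(P[:,:2].astype(np.float32)),np.median(P[:,2]))
m=(W[...,2]<.046)&(W[...,2]>.034)&(abs(W[...,0]-.64)<.12)&(abs(W[...,1]-.22)<.16)
print("panel",cv2.minAreaRect(W[m][:,:2].astype(np.float32)),np.median(W[m][:,2]))
E
```

```text
bearing top 505 [0.4097 0.2356] 0.0315 [0.4089 0.2351 0.0271]
drvL top 222 [ 0.4116 -0.3212] 0.0156 [ 0.411  -0.3188  0.1244]
drvL disc 285 [ 0.4082 -0.3124] 0.0692 [ 0.4062 -0.3083  0.0251]
drvS top 205 [ 0.4014 -0.217 ] 0.0153 [ 0.4007 -0.2152  0.1246]
drvS disc 93 [ 0.3971 -0.2044] 0.0671 [ 0.3929 -0.2017  0.0226]
bore ((0.6552159190177917, 0.1985945999622345), 0.040280260145664215) 0.0062033434269273035
panel ((0.6421636343002319, 0.23824051022529602), (0.1522798091173172, 0.2379589080810547), 1.3098088502883911) 0.03927633540056982
```

View pics/c1.png

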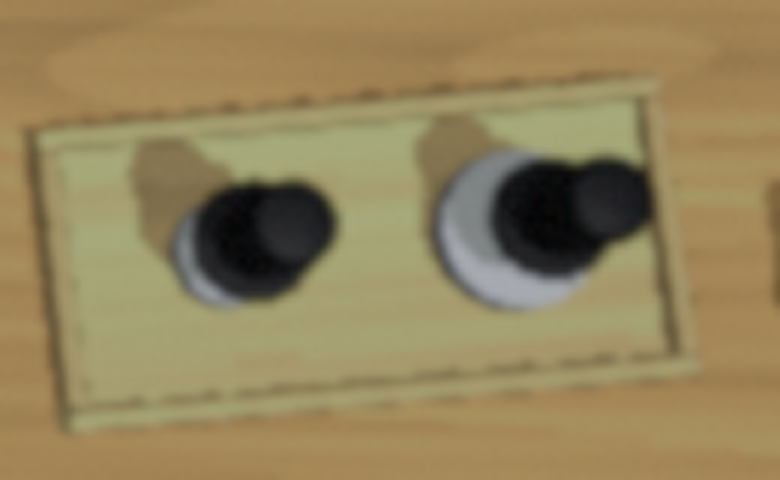

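The crop confirms it: of the two black-grip drivers in the tray, the right one (crop (520,230), full image about (467,272)) has the clearly wider disc, so it's driver_large. Its top is at about (0.411,-0.319). I'm now moving towards the bearing and turning the tool so that it closes along world x.

>>> carry_out(
  deltas=[
    [-0.941, -0.827, 0, 1, 1],
    [-0.941, -0.827, 0, 1, 1],
    [-0.941, -0.827, 0, 1, 1],
    [-0.941, -0.827, 0, 1, 1],
  ],
)

```text
clock: 1.65
position: [0.3326, 0.3986, 0.23]
ee_rot: [0.455, 0.891, 0.0, 0.001]
ft_force: [-0.9, 1.1, 0.7]
grip_width: 0.998
grasp_force: 0.0
```

>>> carry_out(
  deltas=[
    [-0.97, -0.188, 0, 1, 1],
    [-0.97, -0.188, 0, 1, 1],
    [-0.97, -0.188, 0, 1, 1],
    [-0.97, -0.188, 0, 1, 1],
  ],
)

```text
clock: 2.15
position: [0.394, 0.2681, 0.2296]
ee_rot: [0.667, 0.745, 0.0, -0.0]
ft_force: [-0.7, 0.3, -0.3]
grip_width: 0.996
grasp_force: 0.0
```

>>> carry_out(
  deltas=[
    [0, 0, 0, 0.2155, 1],
    [0, 0, 0, 0.2155, 1],
    [0, 0, 0, 0.2155, 1],
  ],
)

```text
clock: 2.52
position: [0.3928, 0.2701, 0.2292]
ee_rot: [0.705, 0.709, -0.0, -0.0]
ft_force: [0.9, -0.5, -0.4]
grip_width: 1.0
grasp_force: 0.0
```

```bash
python3 - <<'E'
from h import *
p=camera("wrist"); save(p,"w1.png")
o=manip.get_obs(); print(o["clock"],o["position"],o["ee_rot"],o["joint_pos"][6]); print(-p["R"].T@p["t"],p["R"][2])
W=cloud(p)
for q in ["bearing","panel_empty"]:
  print(q,[(np.round(b["position"],3).tolist(),round(b["conf"],2)) for b in boxes_of(q,p)][:3])
m=(W[...,2]>.022)&(W[...,2]<.036)&(abs(W[...,0]-.41)<.05)&(abs(W[...,1]-.235)<.05)
P=W[m]; print(len(P),cv2.minEnclosingCircle(P[:,:2].astype(np.float32)),np.median(P,0))
E
```

```text
2.575 [0.39291544 0.26985914 0.22926856] [ 7.05691514e-01  7.08519220e-01  3.90490572e-06 -4.59555597e-05] -0.6934494894400114
[0.391991   0.3407074  0.37388051] [ 0.0011919  -0.27853147 -0.96042636]
bearing [([0.408, 0.238, 0.021], 0.64)]
panel_empty [([0.63, 0.238, 0.042], 0.75)]
2268 ((0.409714013338089, 0.23556247353553772), 0.031207213178277016) [0.40934309 0.23718616 0.02768203]
```

View pics/w1.png

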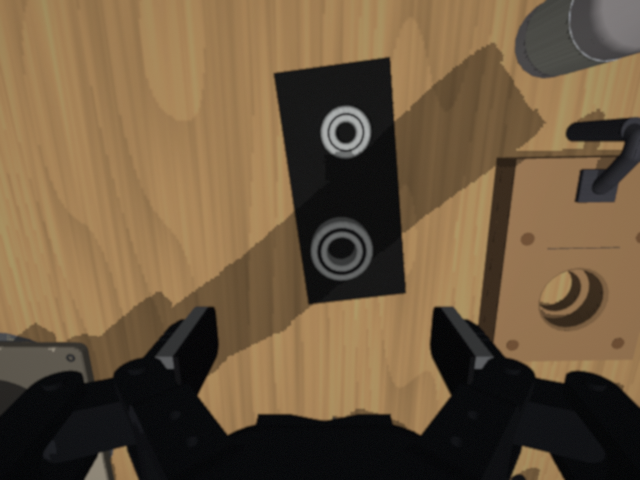

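The wrist view shows the bearing at (342,249), and its position agrees with the top camera at (0.4097,0.2356). The empty bore is at (572,297). I'll measure the bore from above first.

>>> carry_out(
  deltas=[
    [-0.1, 0.82, 0, 0, 1],
    [-0.1, 0.82, 0, 0, 1],
  ],
)

```text
clock: 2.92
position: [0.5177, 0.2546, 0.2298]
ee_rot: [0.706, 0.708, 0.001, -0.0]
ft_force: [0.6, 0.2, 1.0]
grip_width: 0.999
grasp_force: 0.0
```

>>> carry_out(
  deltas=[
    [-0.1, 0.82, 0, 0, 1],
    [-0.1, 0.82, 0, 0, 1],
    [-0.1, 0.82, 0, 0, 1],
  ],
)

```text
clock: 3.3
position: [0.642, 0.2368, 0.2258]
ee_rot: [0.708, 0.706, -0.002, 0.001]
ft_force: [-1.3, 0.1, -0.3]
grip_width: 1.002
grasp_force: 0.0
```

```bash
cat >> h.py <<'E'
def bore(p,n=None):
    W=cloud(p); out=[]
    # panel top pixels near bore; hole boundary = region not at panel top
    top=(abs(W[...,2]-.04)<.0025); P=W[top]
    from scipy.ndimage import label,binary_fill_holes
    big=binary_fill_holes(top)&~top
    L,k=label(big)
    for i in range(1,k+1):
        m=(L==i)
        if m.sum()<300: continue
        cs,_=cv2.findContours(m.astype(np.uint8),cv2.RETR_EXTERNAL,cv2.CHAIN_APPROX_NONE)
        c=max(cs,key=len)[:,0,:].astype(float); F=f(p)
        d=np.c_[(c[:,0]-p["cx"])/F,(c[:,1]-p["cy"])/F,np.ones(len(c))]@p["R"]; o=-p["R"].T@p["t"]
        X=o+d*((.04-o[2])/d[:,2])[:,None]
        A=np.c_[2*X[:,:2],np.ones(len(X))]; s=np.linalg.lstsq(A,(X[:,:2]**2).sum(1),rcond=None)[0]
        r=np.sqrt(s[2]+s[0]**2+s[1]**2); res=np.hypot(*(X[:,:2]-s[:2]).T)-r
        out.append((s[0].round(4),s[1].round(4),r.round(4),res.std().round(4)))
    return out,np.median(P[:,2])
E
python3 - <<'E'
from h import *
p=camera("wrist"); save(p,"w2.png")
o=manip.get_obs(); print(o["clock"],o["position"],o["ee_rot"])
print(bore(p)); W=cloud(p)
m=(abs(W[...,2]-.04)<.006)
print(cv2.minAreaRect(W[m&(abs(W[...,0]-.64)<.13)&(W[...,1]<.26)][:,:2].astype(np.float32)))
print(bore(camera("top")))
E
```

```text
3.35 [0.64022872 0.23806924 0.22709155] [ 7.07503560e-01  7.06707944e-01 -1.60687479e-03  1.16285058e-04]
([(np.float64(0.6437), np.float64(0.1902), np.float64(0.0316), np.float64(0.0006))], np.float64(0.04009140941263011))
((0.6507781744003296, 0.13321290910243988), (0.2609897255897522, 0.2066763937473297), 86.06767272949219)
([(np.float64(0.6428), np.float64(0.1889), np.float64(0.0322), np.float64(0.0019))], np.float64(0.03961150757321982))
```

View pics/w2.png

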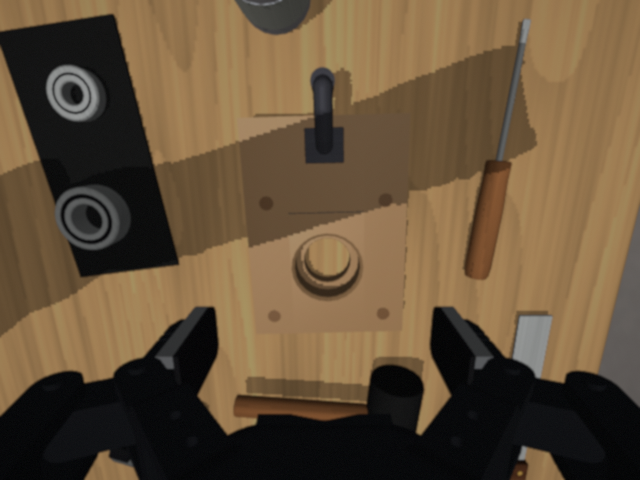

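The wrist view shows the empty bore at (328,262). Both cameras put its centre near (0.6437,0.1893). Going back for the bearing.

>>> carry_out(
  deltas=[
    [-0.03, -0.764, 0, 0, 1],
    [-0.03, -0.764, 0, 0, 1],
  ],
)

```text
clock: 3.65
position: [0.5217, 0.2354, 0.2294]
ee_rot: [0.706, 0.708, 0.0, -0.0]
ft_force: [-0.2, 0.6, 0.9]
grip_width: 1.002
grasp_force: 0.0
```

>>> carry_out(
  deltas=[
    [0, -0.764, 0, 0, 1],
    [0, -0.764, 0.3, 0, 1],
    [0, -0.764, 0.6, 0, 1],
    [0, -0.764, 0.6, 0, 1],
    [0, -0.764, 0.6, 0, 1],
    [0, -0.764, 0.6, 0, 1],
  ],
)

```text
clock: 4.4
position: [0.4114, 0.2353, 0.1413]
ee_rot: [0.707, 0.707, 0.002, 0.0]
ft_force: [0.2, -0.2, -0.2]
grip_width: 0.997
grasp_force: 0.0
```

```bash
python3 - <<'E'
from h import *
p=camera("wrist"); W=cloud(p)
o=manip.get_obs(); print(o["clock"],o["position"],o["ee_rot"],o["ft_force"])
m=(W[...,2]>.022)&(W[...,2]<.036)&(abs(W[...,0]-.41)<.04)&(abs(W[...,1]-.235)<.04)
P=W[m]; print(len(P),cv2.minEnclosingCircle(P[:,:2].astype(np.float32)),np.median(P,0))
# finger tips in cloud: lowest points of what moves with gripper
for s in (-1,1):
    g=(abs(W[...,1]-o["position"][1])<.02)&(W[...,2]>.06)&(abs(W[...,0]-o["position"][0])<.075)&(s*(W[...,0]-o["position"][0])>.03)
    print(g.sum(),np.percentile(W[g][:,2],[0,1,5,50]) if g.any() else "", W[g][:,0].min(),W[g][:,0].max())
E
```

```text
4.45 [0.41120444 0.23519741 0.1409572 ] [7.07245466e-01 7.06966749e-01 1.35876868e-03 1.41889019e-04] [-0.38048918 -0.45685767  1.23975273]
4134 ((0.4097481966018677, 0.2355557680130005), 0.031181303784251213) [0.40984062 0.23749888 0.02770388]
20532 [0.15553107 0.1612966  0.17127989 0.21146477] 0.33639455151028486 0.38119908632903465
19575 [0.15596566 0.16130845 0.17099431 0.2113005 ] 0.44120462840264824 0.4857049647297916
```

```bash
python3 - <<'E'
from h import *
p=camera("wrist"); W=cloud(p); o=manip.get_obs(); t=o["position"]
for s in (-1,1):
    g=(W[...,2]>.06)&(W[...,2]<.3)&(abs(W[...,0]-t[0])<.09)&(s*(W[...,0]-t[0])>.02)&(abs(W[...,1]-t[1])<.06)
    Q=(W[g]-t); i=np.argsort(Q[:,2])[:4000:500]; print(np.round(Q[i]*1000,1)); v,u=np.where(g); print(v.min(),u[v==v.min()])
save(p,"w3.png")
E
```

```text
[[-43.6   0.1  14.9]
 [-43.2   2.9  24.6]
 [-54.    6.8  30.2]
 [-43.2   2.1  35. ]
 [-49.4  11.   39.6]
 [-43.2  -6.7  43.7]
 [-44.7  11.4  48.2]
 [-49.7  10.6  52.9]]
307 [194 195 196 197 198 199 200 201 202 203 204 206 207 208 209 210 211 212
 213]
[[42.7  6.1 14.9]
 [53.9  6.9 24.7]
 [42.2 -2.2 30.3]
 [53.3  5.7 35.3]
 [52.2  6.8 39.8]
 [42.1 -1.8 43.7]
 [42.3 -0.4 48.2]
 [43.7  6.5 52.9]]
307 [434 435 436 437 438 439 440 441 442 443 444 445 446 447 448 449 450 451
 452 453]
```

View pics/w3.png

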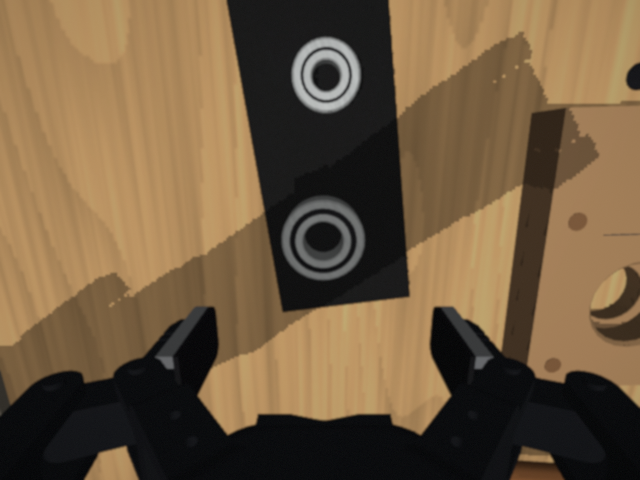

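```bash
python3 - <<'E'
from h import *
p=camera("wrist"); t=manip.get_obs()["position"]
for z in (-22,-9,0,15): print(z,[px(p,t+np.array([.043,y,z/1e3])).tolist() for y in (-.011,0,.011)])
d=p["depth"]; print(d[300:345:6,450],d[300:345:6,440])
E
```

```text
-22 [[408.7, 310.1], [410.2, 290.0], [411.6, 269.3]]
-9 [[415.0, 322.3], [416.6, 300.9], [418.3, 278.8]]
0 [[419.9, 331.8], [421.7, 309.5], [423.6, 286.3]]
15 [[429.3, 350.2], [431.5, 326.1], [433.8, 300.9]]
[0.311054   0.31171644 0.13232969 0.12772398 0.12357833 0.12141195
 0.12160922 0.12089895] [0.30998492 0.31186184 0.13246682 0.13299586 0.13124849 0.131672
 0.13236944 0.13072765]
```

>>> carry_out(
  deltas=[
    [0, 0, 0, 0, 0.55],
    [0, 0, 0, 0, 0.55],
    [0, 0, 0, 0, 0.55],
    [0, 0, 0, 0, 0.55],
  ],
)

```text
clock: 5.05
position: [0.41, 0.2346, 0.1393]
ee_rot: [0.707, 0.707, -0.0, -0.0]
ft_force: [0.6, 0.8, -0.2]
grip_width: 0.776
grasp_force: 0.0
```

```bash
cat > tips.py <<'E'
from h import *
p=camera("wrist"); W=cloud(p); o=manip.get_obs(); t=o["position"]; print(t,o["grip_width"],o["clock"])
for s in (-1,1):
    g=(W[...,2]>t[2]-.05)&(W[...,2]<.3)&(abs(W[...,0]-t[0])<.09)&(s*(W[...,0]-t[0])>.0)&(abs(W[...,1]-t[1])<.03)
    Q=(W[g]-t); print(np.round(np.percentile(Q[:,2],[0,.2,1,3])*1000,1)); k=Q[:,2]<Q[:,2].min()+.006; print(np.round(Q[k].min(0)*1000,1),np.round(Q[k].max(0)*1000,1),k.sum())
E
python3 tips.py
```

```text
[0.41003355 0.23465043 0.13930551] 0.7731323518499437 5.1
[ 7.9 11.  16.6 25.4]
[-40.1 -11.2   7.9] [-33.4  11.   13.9] 155
[ 8.3 11.  16.6 25.2]
[ 32.1 -11.1   8.3] [39.1 10.9 14.3] 175
```

>>> carry_out(
  deltas=[
    [0, 0, 0, 0, -1],
    [0, 0, 0, 0, -1],
    [0, 0, 0, 0, -1],
    [0, 0, 0, 0, -1],
    [0, 0, 0, 0, -1],
    [0, 0, 0, 0, -1],
  ],
)

```text
clock: 5.85
position: [0.41, 0.2347, 0.1393]
ee_rot: [0.707, 0.707, 0.0, -0.0]
ft_force: [0.1, -0.0, -0.8]
grip_width: -0.002
grasp_force: 0.0
```

```bash
python3 tips.py
```

```text
[0.41005096 0.23467692 0.13932813] 0.0007088458879744552 5.9
[ 5.4  9.6 16.5 30.2]
[-13.    6.2   5.4] [-0.  11.3 11.4] 130
[ 5.   9.6 17.2 31.7]
[0. 6. 5.] [11.5 11.2 10.9] 107
```

```bash
python3 - <<'E'
from h import *
p=camera("scene"); W=cloud(p); t=manip.get_obs()["position"]
print("tcp px",px(p,t),px(p,t-[0,0,.022]),px(p,t+[0,0,.005]))
g=(np.hypot(W[...,0]-t[0],W[...,1]-t[1])<.03)&(W[...,2]>.06)&(W[...,2]<.3)
Q=W[g]-t; print(g.sum(),np.round(np.percentile(Q[:,2],[0,1,3,10])*1000,1))
u,v=px(p,t).astype(int); save(p,"s1.png",(u-60,v-60,u+60,v+60),5)
E
```

```text
tcp px [400.9 246.9] [400.2 254.9] [401.1 245. ]
746 [ 2.3  4.4 10.4 21.1]
```

View pics/s1.png

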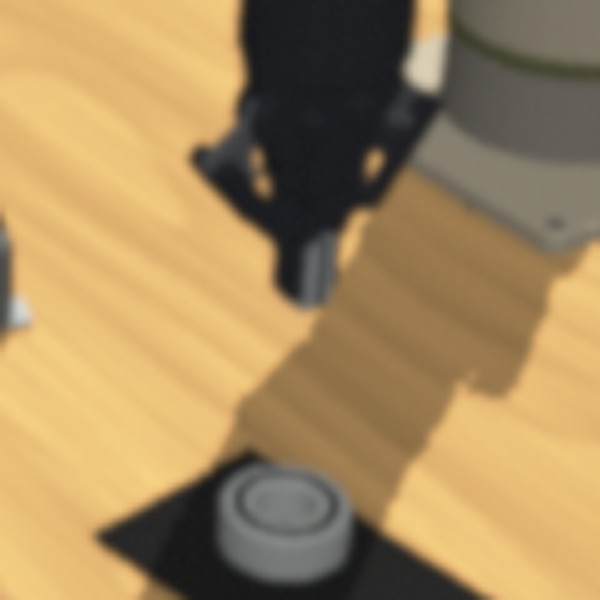

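The scene crop shows the shut fingertips at about (310,305), with the reported TCP projecting to (300,300). In other words, both cameras put the tips about 5 mm above the reported z, not 22 mm below it. I'll descend in stages and check from near.

>>> carry_out(
  deltas=[
    [0.006, 0, 0, 0, 1],
    [0.006, 0, 0, 0, 1],
    [0.006, 0, 0.1, 0, 1],
    [0.006, 0, 0.2, 0, 1],
    [0.006, 0, 0.4, 0, 1],
    [0.006, 0, 0.55, 0, 1],
    [0.006, 0, 0.63, 0, 1],
    [0.006, 0, 0.63, 0, 1],
  ],
)

```text
clock: 6.95
position: [0.4095, 0.2351, 0.0439]
ee_rot: [0.707, 0.707, -0.001, -0.0]
ft_force: [0.7, 0.5, 0.9]
grip_width: 1.0
grasp_force: 0.0
```

```bash
python3 tips.py; python3 - <<'E'
from h import *
p=camera("scene"); t=manip.get_obs()["position"]; print(manip.get_obs()["ft_force"])
u,v=px(p,t).astype(int); save(p,"s2.png",(u-60,v-60,u+60,v+60),5)
E
```

```text
[0.41002097 0.23545097 0.04470625] 1.001644560257514 7.0
[-47.2 -46.  -45.6 -45.2]
[-90.  -30.  -47.2] [ -0.4  30.  -41.2] 8242
[-46.6 -45.9 -45.4 -44.9]
[  0.2 -30.  -46.6] [ 90.   30.  -40.6] 7729
[ 0.08963675 -0.85939481  0.41674065]
```

View pics/s2.png

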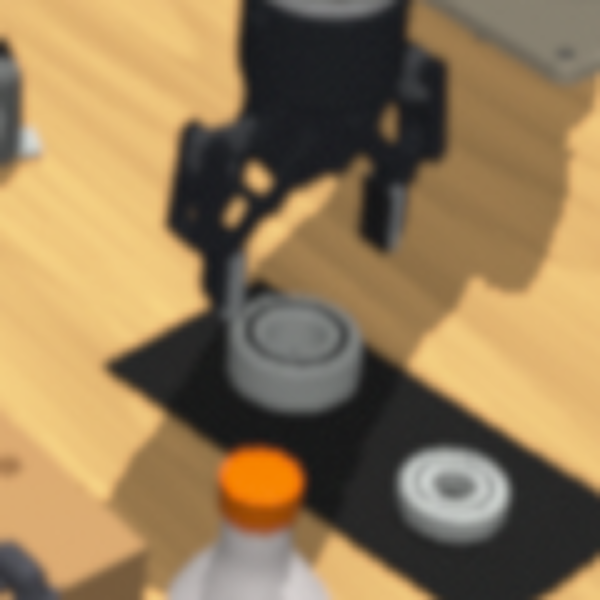

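>>> carry_out(
  deltas=[
    [0, 0, 0.1, 0, 1],
    [0, 0, 0.2, 0, 1],
    [0, 0, 0.253, 0, 1],
    [0, 0, 0.253, 0, 1],
  ],
  force=50,
)

```text
clock: 7.55
position: [0.4096, 0.2352, 0.0061]
ee_rot: [0.707, 0.707, -0.001, -0.0]
ft_force: [0.8, -0.2, -0.2]
grip_width: 1.0
grasp_force: 0.0
```

>>> carry_out(
  deltas=[
    [0, 0, 0, 0, 0.3],
    [0, 0, 0, 0, 0.3],
    [0, 0, 0, 0, 0.3],
    [0, 0, 0, 0, 0.3],
    [0, 0, 0, 0, 0.3],
  ],
  force=50,
)

```text
clock: 8.18
position: [0.4105, 0.2358, 0.0077]
ee_rot: [0.707, 0.707, 0.001, -0.0]
ft_force: [-1.5, -1.3, 6.2]
grip_width: 0.701
grasp_force: 52.3
```

```bash
python3 - <<'E'
from h import *
p=camera("wrist"); W=cloud(p); o=manip.get_obs(); t=o["position"]; print(t,o["ft_force"],o["grip_width"],o["ee_rot"])
for s in (-1,1):
  for y in (-8,0,8):
    g=(abs(W[...,1]-t[1]-y/1e3)<.004)&(s*(W[...,0]-t[0])>.030)&(s*(W[...,0]-t[0])<.045)&(W[...,2]<.08)
    print(s,y,g.sum(),np.round(np.percentile(W[g][:,2],[0,2,10])*1e3,1))
save(p,"w4.png",(120,160,520,460),2)
E
```

```text
[0.41048383 0.23579957 0.00776371] [-1.86353876 -1.54044691  7.03532385] 0.6987335649420993 [ 7.07174513e-01  7.07038799e-01  5.84751396e-04 -4.31693405e-05]
-1 -8 439 [24.8 26.6 29.3]
-1 0 858 [ 2.6  3.7 29.8]
-1 8 3632 [2.2 3.5 4.4]
1 -8 172 [65.3 66.2 66.8]
1 0 607 [2.9 3.5 4.5]
1 8 3247 [2.4 3.4 4.2]
```

View pics/w4.png

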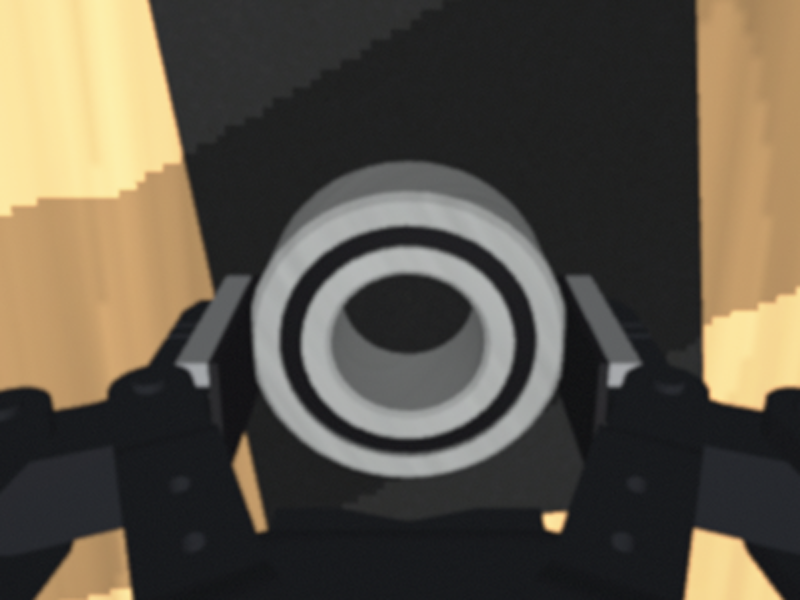

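>>> carry_out(
  deltas=[
    [0, 0, -0.05, 0, 0.3],
    [0, 0, -0.2, 0, 0.3],
    [0, 0, -0.5, 0, 0.3],
    [0, 0, -0.8, 0, 0.3],
    [0, 0, -0.8, 0, 0.3],
    [0, 0, -0.8, 0, 0.3],
  ],
)

```text
clock: 8.98
position: [0.4095, 0.2353, 0.1263]
ee_rot: [0.707, 0.707, -0.0, -0.0]
ft_force: [-0.4, 1.1, -3.5]
grip_width: 0.698
grasp_force: 55.3
```

```bash
cat > held.py <<'E'
from h import *
p=camera("scene"); W=cloud(p); o=manip.get_obs(); t=o["position"]; print(t,o["ft_force"],o["grip_width"],o["clock"],o["ee_rot"])
Q=(W-t)*1e3; up=W[...,2]>.05
r=np.hypot(Q[...,0],Q[...,1]); a=np.degrees(np.arctan2(Q[...,1],Q[...,0]))
for lo,hi in ((35,60),(60,90),(90,120),(120,140)):
    g=up&(r>26)&(r<35)&(a>lo)&(a<hi)&(Q[...,2]<60); print("bearing side",lo,g.sum(),np.round(np.percentile(Q[g][:,2],[0,2,10,90,98]),1) if g.any() else "")
g=up&(Q[...,0]>33.5)&(Q[...,0]<46)&(abs(Q[...,1])<12)&(Q[...,2]<60); print("finger+x",g.sum(),np.round(np.percentile(Q[g][:,2],[0,2,5,10]),1))
p=camera("wrist"); W=cloud(p); Q=(W-t)*1e3
g=(np.hypot(Q[...,0],Q[...,1])<29)&(abs(Q[...,2]-21)<8)
P=Q[g]; s=np.linalg.lstsq(np.c_[P[:,:2],np.ones(len(P))],P[:,2],rcond=None)[0]; print("top plane",len(P),s.round(3)); 
d=abs(P@np.r_[-s[:2],1]-s[2])<1.5; print(cv2.minEnclosingCircle(P[d][:,:2].astype(np.float32)))
E
python3 held.py
```

```text
[0.40928018 0.23504819 0.12573725] [-0.51461004 -0.76575524 -2.74107849] 0.703493617518301 9.025 [ 7.07096132e-01  7.07116790e-01 -9.43815818e-04 -1.21632724e-04]
bearing side 35 58 [-4.1 -3.2 -1.4 18.7 20.1]
bearing side 60 57 [-3.1 -2.   0.3 19.8 21.5]
bearing side 90 35 [-2.8 -2.2  0.4 19.4 21.3]
bearing side 120 6 [11.9 12.2 13.5 21.5 21.8]
finger+x 139 [ 0.8  6.7  9.6 14.7]
top plane 12373 [-0.0000e+00  8.0000e-03  1.9623e+01]
((0.001840019947849214, 9.626236715121195e-05), 28.99799919128418)
```

The bearing is held level (tilt about 0.5°), with its bottom about 9 mm below the fingertips. Carrying it to the bore.

>>> carry_out(
  deltas=[
    [-0.05, 0.25, 0, 0, 0.3],
    [-0.1, 0.5, 0, 0, 0.3],
    [-0.154, 0.781, 0, 0, 0.3],
    [-0.154, 0.781, 0, 0, 0.3],
  ],
)

```text
clock: 9.57
position: [0.529, 0.2103, 0.1251]
ee_rot: [0.708, 0.706, -0.001, 0.001]
ft_force: [0.3, 0.0, -3.7]
grip_width: 0.704
grasp_force: 55.4
```

>>> carry_out(
  deltas=[
    [-0.05, 0.25, 0, 0, 0.3],
    [-0.1, 0.5, 0, 0, 0.3],
    [-0.154, 0.781, 0, 0, 0.3],
    [-0.154, 0.781, 0, 0, 0.3],
    [-0.154, 0.781, 0, 0, 0.3],
    [-0.154, 0.781, 0, 0, 0.3],
  ],
)

```text
clock: 10.32
position: [0.6432, 0.1902, 0.1265]
ee_rot: [0.707, 0.707, -0.0, -0.001]
ft_force: [0.2, -0.6, -2.4]
grip_width: 0.7
grasp_force: 55.8
```

```bash
cat > rel.py <<'E'
from h import *
o=manip.get_obs(); t=o["position"]; print(o["clock"],t,o["ee_rot"],o["ft_force"])
p=camera("wrist"); W=cloud(p); Q=W-t
g=(np.hypot(Q[...,0],Q[...,1])<.037)&(abs(Q[...,2]-.0205)<.003); P=W[g]
A=np.c_[P[:,:2],np.ones(len(P))]; print("tilt",np.linalg.lstsq(A,P[:,2],rcond=None)[0].round(4))
h=cv2.convexHull(P[:,:2].astype(np.float32))[:,0].astype(float)
s=np.linalg.lstsq(np.c_[2*h,np.ones(len(h))],(h**2).sum(1),rcond=None)[0]; print("brg",s[:2].round(4),np.sqrt(s[2]+s[0]**2+s[1]**2).round(4))
E
python3 rel.py
```

```text
10.325 [0.64316277 0.19019833 0.12654656] [ 7.06726026e-01  7.07487062e-01 -2.25407997e-04 -5.75519675e-04] [ 0.16053934 -0.61818962 -2.37076345]
tilt [-0.0013 -0.0008  0.1472]
brg [0.6427 0.1902] 0.032
```

>>> carry_out(
  deltas=[
    [-0.005, 0.005, 0.15, 0, 0.3],
    [-0.005, 0.005, 0.35, 0, 0.3],
    [-0.005, 0.005, 0.48, 0, 0.3],
    [-0.005, 0.005, 0.51, 0, 0.3],
    [-0.005, 0.005, 0.53, 0, 0.3],
    [-0.005, 0.005, 0.55, 0, 0.3],
  ],
)

```text
clock: 11.12
position: [0.6458, 0.1889, 0.0453]
ee_rot: [0.707, 0.707, 0.001, 0.0]
ft_force: [1.2, -0.5, -1.8]
grip_width: 0.702
grasp_force: 55.8
```

>>> carry_out(
  deltas=[
    [0, 0, 0.015, 0, 0.3],
    [0, 0, 0.03, 0, 0.3],
    [0, 0, 0.03, 0, 0.3],
  ],
)

```text
clock: 11.5
position: [0.645, 0.1885, 0.0397]
ee_rot: [0.707, 0.707, -0.0, -0.0]
ft_force: [-0.0, -0.6, -2.1]
grip_width: 0.701
grasp_force: 55.8
```

```bash
python3 rel.py
```

```text
11.5 [0.64500778 0.18854643 0.03973415] [ 7.07147429e-01  7.07066122e-01 -7.93276715e-05 -8.44369046e-05] [-0.03635539 -0.5849895  -2.14809444]
tilt [-0.0006 -0.0013  0.0601]
brg [0.6447 0.1888] 0.032
```

>>> carry_out(
  deltas=[
    [0.004, -0.006, 0, 0, 0.3],
    [0.004, -0.006, 0.01, 0, 0.3],
    [0.004, -0.006, 0.02, 0, 0.3],
    [0.004, -0.006, 0.02, 0, 0.3],
  ],
)

```text
clock: 12.05
position: [0.644, 0.1892, 0.0366]
ee_rot: [0.707, 0.707, -0.0, -0.0]
ft_force: [0.3, -0.4, -2.9]
grip_width: 0.703
grasp_force: 55.8
```

```bash
python3 rel.py
```

```text
12.05 [0.64404154 0.18916588 0.03662281] [ 7.07129761e-01  7.07083778e-01 -1.37720666e-04 -1.11717862e-04] [ 0.34145319 -0.36296108 -2.94343326]
tilt [-0.0005 -0.0014  0.057 ]
brg [0.6437 0.1897] 0.0322
```

>>> carry_out(
  deltas=[
    [0, 0, 0, 0, 0.55],
    [0, 0, 0, 0, 0.7],
    [0, 0, 0, 0, 1],
    [0, 0, 0, 0, 1],
    [0, 0, -0.1, 0, 1],
    [0, 0, -0.3, 0, 1],
    [0, 0, -0.7, 0, 1],
    [0, 0, -1, 0, 1],
    [0, 0, -1, 0, 1],
  ],
)

```text
clock: 13.22
position: [0.6464, 0.1895, 0.1927]
ee_rot: [0.707, 0.707, 0.004, 0.002]
ft_force: [0.4, 0.1, -0.9]
grip_width: 1.001
grasp_force: 0.0
```

```bash
cat > brg.py <<'E'
from h import *
o=manip.get_obs(); t=o["position"]; print(o["clock"],t,o["ee_rot"],o["ft_force"])
for n in ("wrist","top","scene"):
    p=camera(n); W=cloud(p); Q=W-[.6437,.1893,0]
    g=(np.hypot(Q[...,0],Q[...,1])<.034)&(W[...,2]>.0425)&(W[...,2]<.07); P=W[g]
    if len(P)<20: print(n,"none",len(P)); continue
    zt=np.percentile(P[:,2],80); P=P[abs(P[:,2]-zt)<.003]
    A=np.c_[P[:,:2],np.ones(len(P))]; s=np.linalg.lstsq(A,P[:,2],rcond=None)[0]
    print(n,len(P),"z",np.median(P[:,2]).round(4),"tilt",s[:2].round(4),[np.round(x,4) for x in cv2.minEnclosingCircle(P[:,:2].astype(np.float32))])
E
python3 brg.py
```

```text
13.225 [0.6464291  0.18948429 0.19267124] [0.70723508 0.70696593 0.00387125 0.00165164] [ 0.38937367  0.06880714 -0.89602968]
wrist 3425 z 0.0555 tilt [-0.0014  0.0003] [array([0.6435, 0.189 ]), np.float64(0.0312)]
top 131 z 0.0549 tilt [-0.0221  0.0184] [array([0.6438, 0.1754]), np.float64(0.0275)]
scene 300 z 0.055 tilt [ 0.0019 -0.0014] [array([0.6458, 0.1887]), np.float64(0.0325)]
```

The bearing sits level, centred and about 15.5 mm proud. Now to the driver.

>>> carry_out(
  deltas=[
    [-0.78, -0.388, 0, 0, 1],
    [-0.78, -0.388, 0, 0, 1],
    [-0.78, -0.388, 0, 0, 1],
  ],
)

```text
clock: 13.75
position: [0.584, 0.0667, 0.186]
ee_rot: [0.709, 0.705, -0.001, -0.0]
ft_force: [0.9, 1.4, 0.3]
grip_width: 0.996
grasp_force: 0.0
```

>>> carry_out(
  deltas=[
    [-0.78, -0.388, 0, 0, 1],
    [-0.78, -0.388, 0, 0, 1],
    [-0.78, -0.388, 0, 0, 1],
  ],
)

```text
clock: 14.12
position: [0.5258, -0.0489, 0.1863]
ee_rot: [0.709, 0.705, -0.001, -0.0]
ft_force: [0.1, 0.9, 0.8]
grip_width: 1.001
grasp_force: 0.0
```

>>> carry_out(
  deltas=[
    [-0.78, -0.388, 0, 0, 1],
    [-0.78, -0.388, 0, 0, 1],
    [-0.78, -0.388, 0, 0, 1],
  ],
)

```text
clock: 14.5
position: [0.4678, -0.1649, 0.1865]
ee_rot: [0.709, 0.705, -0.0, -0.0]
ft_force: [0.9, 1.0, 0.2]
grip_width: 1.0
grasp_force: 0.0
```

>>> carry_out(
  deltas=[
    [-0.78, -0.388, 0, 0, 1],
    [-0.78, -0.388, 0, 0, 1],
    [-0.78, -0.388, 0, 0, 1],
    [-0.78, -0.388, 0, 0, 1],
    [-0.78, -0.388, 0, 0, 1],
  ],
)

```text
clock: 15.12
position: [0.4126, -0.2769, 0.1865]
ee_rot: [0.706, 0.708, -0.0, -0.0]
ft_force: [-0.4, -0.4, 0.8]
grip_width: 1.0
grasp_force: 0.0
```

```bash
cat > drv.py <<'E'
from h import *
o=manip.get_obs(); t=o["position"]; print(o["clock"],t,o["ee_rot"],o["joint_pos"].round(2))
for n in ("wrist","top"):
    p=camera(n); W=cloud(p)
    for zl,zh in ((.118,.132),(.05,.067),(.022,.03)):
        g=(abs(W[...,0]-.411)<.04)&(abs(W[...,1]+.319)<.04)&(W[...,2]>zl)&(W[...,2]<zh); P=W[g]
        if len(P)<10: continue
        print(n,zl,len(P),np.median(P[:,2]).round(4),[np.round(x,4) for x in cv2.minEnclosingCircle(P[:,:2].astype(np.float32))],P.min(0).round(4),P.max(0).round(4))
p=camera("wrist")
print([(np.round(b["position"],3).tolist(),round(b["conf"],2)) for b in boxes_of("driver_large",p)][:4])
E
python3 drv.py
```

```text
15.125 [ 0.41261178 -0.27689036  0.18648122] [ 7.05972337e-01  7.08239323e-01 -7.39159987e-05 -3.40538573e-04] [-0.18  0.07  0.72  1.88 -0.05  1.21  0.56]
wrist 0.118 1610 0.1257 [array([ 0.4129, -0.3216]), np.float64(0.0151)] [ 0.3979 -0.3359  0.118 ] [ 0.4272 -0.3069  0.128 ]
wrist 0.05 921 0.0638 [array([ 0.4128, -0.3217]), np.float64(0.0219)] [ 0.3912 -0.3345  0.0567] [ 0.4342 -0.3002  0.0668]
wrist 0.022 1376 0.026 [array([ 0.4124, -0.3221]), np.float64(0.0292)] [ 0.3841 -0.3357  0.0221] [ 0.4414 -0.2935  0.0292]
top 0.118 12 0.1214 [array([ 0.4076, -0.3137]), np.float64(0.0113)] [ 0.3977 -0.3189  0.1181] [ 0.4175 -0.3065  0.1286]
top 0.05 122 0.063 [array([ 0.4119, -0.3192]), np.float64(0.0215)] [ 0.3908 -0.3254  0.0551] [ 0.4328 -0.2993  0.067 ]
top 0.022 237 0.0254 [array([ 0.4119, -0.32  ]), np.float64(0.0287)] [ 0.3851 -0.3366  0.0222] [ 0.4396 -0.2929  0.0297]
[([0.276, -0.35, 0.053], 0.89), ([0.414, -0.31, 0.075], 0.81), ([0.398, -0.443, 0.017], 0.71)]
```

The disc radius measures 29.2 mm, so this is the 58 mm driver at (0.4127,-0.3215). Grasping its grip.

>>> carry_out(
  deltas=[
    [-0.297, 0, 0, 0, 1],
    [-0.297, 0, 0, 0, 1],
    [-0.297, 0, 0.2, 0, 1],
    [-0.297, 0, 0.45, 0, 1],
    [-0.297, 0, 0.7, 0, 1],
    [-0.297, 0, 0.81, 0, 1],
    [-0.297, 0, 0.81, 0, 1],
    [-0.297, 0, 0.81, 0, 1],
  ],
  force=90,
)

```text
clock: 16.32
position: [0.4122, -0.3237, 0.0666]
ee_rot: [0.707, 0.707, 0.0, 0.001]
ft_force: [0.3, 0.7, 0.4]
grip_width: 1.0
grasp_force: 0.0
```

>>> carry_out(
  deltas=[
    [0, 0, 0, 0, 0],
    [0, 0, 0, 0, 0],
    [0, 0, 0, 0, 0],
    [0, 0, 0, 0, -0.4],
    [0, 0, 0, 0, -0.5],
    [0, 0, 0, 0, -0.5],
    [0, 0, 0, 0, -0.5],
    [0, 0, 0, 0, -0.5],
  ],
  force=90,
)

```text
clock: 17.32
position: [0.4117, -0.3234, 0.0656]
ee_rot: [0.707, 0.707, 0.0, 0.0]
ft_force: [0.3, 0.4, 5.8]
grip_width: 0.328
grasp_force: 88.0
```

>>> carry_out(
  deltas=[
    [0, 0, -0.05, 0, -0.5],
    [0, 0, -0.2, 0, -0.5],
    [0, 0, -0.45, 0, -0.5],
    [0, 0, -0.7, 0, -0.5],
    [0, 0, -0.85, 0, -0.5],
    [0, 0, -0.85, 0, -0.5],
    [0, 0, -0.85, 0, -0.5],
  ],
)

```text
clock: 18.2
position: [0.4107, -0.3228, 0.1915]
ee_rot: [0.707, 0.707, -0.0, -0.001]
ft_force: [0.1, 0.2, -3.9]
grip_width: 0.326
grasp_force: 89.2
```

```bash
cat > dh.py <<'E'
from h import *
o=manip.get_obs(); t=o["position"]; print(o["clock"],t,o["ee_rot"],o["ft_force"],o["grip_width"])
for n in ("wrist","scene","top"):
    p=camera(n); W=cloud(p); Q=(W-t)*1e3
    for nm,zl,zh,R in (("disc",-60,-35,36),("side",-60,-42,36),("guard",-14,3,28)):
        g=(np.hypot(Q[...,0],Q[...,1])<R)&(Q[...,2]>zl)&(Q[...,2]<zh); P=Q[g]
        if len(P)>15:
            c=cv2.minEnclosingCircle(P[:,:2].astype(np.float32)); print(n,nm,len(P),"z",np.round(np.percentile(P[:,2],[1,5,50,95,99]),1),np.round(c[0],1),round(c[1],1))
E
python3 dh.py
```

```text
18.2 [ 0.41071431 -0.32284158  0.19153664] [ 7.07105631e-01  7.07107275e-01 -2.38095071e-04 -9.33183886e-04] [ 0.06983105  0.19155285 -3.89291266] 0.3259501070350324
wrist disc 3834 z [-54.6 -49.  -39.5 -38.3 -37.9] [0.1 1.6] 28.8
wrist side 416 z [-56.1 -55.  -48.4 -42.5 -42.1] [0.5 4.1] 27.8
wrist guard 2132 z [-7.5 -5.7 -1.5 -0.3  2.2] [0.1 7.6] 20.7
scene disc 181 z [-57.8 -55.4 -41.9 -37.6 -35.5] [5.8 2.2] 32.2
scene side 89 z [-58.1 -56.8 -49.1 -42.4 -42. ] [5.2 2. ] 32.1
scene guard 68 z [-12.4  -9.6  -3.1   1.3   2.5] [2.8 4.1] 22.3
top disc 383 z [-57.8 -52.  -40.4 -37.  -36. ] [-0.8  2.7] 28.7
top side 117 z [-58.9 -56.4 -44.5 -42.2 -42. ] [-1.1  3.7] 28.2
top guard 130 z [-9.  -7.3 -2.4  0.6  2.6] [-1.1  7.8] 20.6
```

>>> carry_out(
  deltas=[
    [0.25, 0.114, 0, 0, -0.5],
    [0.55, 0.25, 0, 0, -0.5],
    [0.851, 0.388, 0, 0, -0.5],
  ],
)

```text
clock: 18.73
position: [0.4697, -0.1944, 0.1922]
ee_rot: [0.707, 0.707, -0.0, -0.0]
ft_force: [1.3, -1.1, -3.4]
grip_width: 0.337
grasp_force: 89.2
```

>>> carry_out(
  deltas=[
    [0.28, 0.13, 0, 0, -0.5],
    [0.56, 0.26, 0, 0, -0.5],
    [0.851, 0.388, 0, 0, -0.5],
  ],
)

```text
clock: 19.1
position: [0.5279, -0.0668, 0.1921]
ee_rot: [0.707, 0.707, -0.0, -0.0]
ft_force: [-0.3, 0.2, -3.7]
grip_width: 0.334
grasp_force: 89.2
```

>>> carry_out(
  deltas=[
    [0.28, 0.13, 0, 0, -0.5],
    [0.56, 0.26, 0, 0, -0.5],
    [0.851, 0.388, 0, 0, -0.5],
  ],
)

```text
clock: 19.48
position: [0.5862, 0.0608, 0.1919]
ee_rot: [0.707, 0.707, -0.001, -0.0]
ft_force: [0.3, -1.0, -3.0]
grip_width: 0.331
grasp_force: 89.2
```

>>> carry_out(
  deltas=[
    [0.28, 0.13, 0, 0, -0.5],
    [0.56, 0.26, 0, 0, -0.5],
    [0.75, 0.34, 0, 0, -0.5],
    [0.851, 0.388, 0, 0, -0.5],
    [0.851, 0.388, 0, 0, -0.5],
    [0.851, 0.388, 0, 0, -0.5],
  ],
)

```text
clock: 20.23
position: [0.6441, 0.1851, 0.1928]
ee_rot: [0.708, 0.706, -0.0, 0.0]
ft_force: [0.7, -0.6, -3.5]
grip_width: 0.33
grasp_force: 89.1
```

```bash
python3 dh.py | grep -v guard; python3 brg.py
```

```text
20.225 [0.64413852 0.18512679 0.19279047] [ 7.07853103e-01  7.06359492e-01 -4.26346159e-04  2.66586119e-04] [ 0.68199265 -0.62453807 -3.51529907] 0.32976408912334676
wrist disc 3818 z [-54.3 -48.9 -39.6 -38.4 -38. ] [0.2 1.4] 28.9
wrist side 401 z [-56.3 -55.  -48.6 -42.6 -42.1] [-0.4  7.5] 28.2
scene disc 421 z [-56.8 -54.4 -40.9 -37.9 -36. ] [3.8 0.7] 30.2
scene side 172 z [-57.5 -56.2 -48.6 -42.6 -42.2] [3.8 0.7] 30.2
top disc 117 z [-55.5 -52.7 -40.3 -36.6 -36.3] [  1.4 -16.4] 21.7
top side 32 z [-57.2 -55.3 -46.8 -42.2 -42.1] [ -2.8 -19.8] 17.0
20.375 [0.6441831  0.18577108 0.19320241] [7.07750079e-01 7.06462885e-01 7.69407267e-05 1.08845663e-04] [ 0.46698568  0.08674988 -4.36833043]
wrist 1695 z 0.0555 tilt [-0.0008 -0.0014] [array([0.6432, 0.1901]), np.float64(0.031)]
top 101 z 0.0552 tilt [0.001  0.0204] [array([0.6429, 0.1711]), np.float64(0.0238)]
scene 297 z 0.0551 tilt [-0.005   0.0036] [array([0.6471, 0.189 ]), np.float64(0.0321)]
```

>>> carry_out(
  deltas=[
    [0.013, -0.003, 0.05, 0, -0.5],
    [0.013, -0.003, 0.2, 0, -0.5],
    [0.013, -0.003, 0.35, 0, -0.5],
    [0.013, -0.003, 0.45, 0, -0.5],
    [0.013, -0.003, 0.49, 0, -0.5],
    [0.013, -0.003, 0.5, 0, -0.5],
    [0.013, -0.003, 0.5, 0, -0.5],
  ],
)

```text
clock: 21.4
position: [0.6441, 0.1893, 0.1186]
ee_rot: [0.707, 0.707, 0.001, 0.0]
ft_force: [-0.3, -0.3, -3.3]
grip_width: 0.331
grasp_force: 89.1
```

```bash
python3 dh.py | grep -v guard; python3 brg.py
```

```text
21.4 [0.6441391  0.1892952  0.11858043] [7.07132780e-01 7.07080560e-01 5.33739319e-04 1.69717426e-04] [-0.29552768 -0.34051297 -3.30436774] 0.3306294777461575
wrist disc 3821 z [-54.2 -48.7 -39.5 -38.4 -38. ] [0.3 1.2] 29.0
wrist side 402 z [-55.7 -55.1 -48.6 -42.5 -42.2] [-0.4  4.4] 28.7
scene disc 400 z [-57.6 -55.1 -41.1 -38.  -35.4] [3.2 1.6] 30.6
scene side 157 z [-58.3 -57.1 -49.1 -42.2 -42.1] [5.3 1.7] 29.9
top disc 128 z [-57.6 -52.6 -40.9 -37.1 -36.1] [ -0.8 -14.1] 23.2
top side 42 z [-58.8 -55.8 -44.4 -42.2 -42.1] [ -5.4 -17.4] 18.9
21.55 [0.64409244 0.18929328 0.11854636] [7.07098159e-01 7.07115193e-01 5.14903729e-04 1.82175714e-04] [-0.25865399  0.04677936 -3.23574622]
wrist 71 z 0.0643 tilt [ 0.0327 -0.0719] [array([0.6413, 0.2086]), np.float64(0.022)]
top 33 z 0.0557 tilt [-0.0425 -0.0244] [array([0.638 , 0.1706]), np.float64(0.0223)]
scene 42 z 0.0637 tilt [0.0266 0.0058] [array([0.6498, 0.1945]), np.float64(0.0276)]
```

>>> carry_out(
  deltas=[
    [-0.01, 0, 0, 0, -0.5],
    [-0.01, 0, 0.01, 0, -0.5],
    [-0.01, 0, 0.02, 0, -0.5],
    [-0.01, 0, 0.03, 0, -0.5],
    [-0.01, 0, 0.04, 0, -0.5],
    [-0.01, 0, 0.05, 0, -0.5],
  ],
)

```text
clock: 22.45
position: [0.6438, 0.1878, 0.1109]
ee_rot: [0.707, 0.707, 0.0, -0.0]
ft_force: [-3.5, -0.1, 4.5]
grip_width: 0.33
grasp_force: 89.9
```

>>> carry_out(
  deltas=[
    [0, 0, 0.01, 0, -0.5],
    [0, 0, 0.02, 0, -0.5],
  ],
)

```text
clock: 22.7
position: [0.6438, 0.1878, 0.1074]
ee_rot: [0.707, 0.707, 0.0, -0.0]
ft_force: [-3.5, -0.0, 4.3]
grip_width: 0.331
grasp_force: 89.9
```

>>> carry_out(
  deltas=[
    [0, 0, 0.01, 0, -0.5],
    [0, 0, 0.02, 0, -0.5],
    [0, 0, 0.03, 0, -0.5],
    [0, 0, 0.04, 0, -0.5],
  ],
)

```text
clock: 23.2
position: [0.6438, 0.1878, 0.1013]
ee_rot: [0.707, 0.707, 0.0, -0.0]
ft_force: [-2.8, 0.2, 5.2]
grip_width: 0.338
grasp_force: 89.9
```

>>> carry_out(
  deltas=[
    [0, 0, 0.005, 0, -0.5],
    [0, 0, 0.01, 0, -0.5],
  ],
)

```text
clock: 23.45
position: [0.6438, 0.1877, 0.0998]
ee_rot: [0.707, 0.707, 0.0, -0.0]
ft_force: [-2.5, 0.6, 4.3]
grip_width: 0.328
grasp_force: 89.9
```

Nearly flush, so I'm going down in small steps now.

>>> carry_out(
  deltas=[
    [0, 0, 0.004, 0, -0.5],
    [0, 0, 0.007, 0, -0.5],
  ],
)

```text
clock: 23.7
position: [0.6438, 0.1877, 0.0988]
ee_rot: [0.707, 0.707, 0.0, -0.0]
ft_force: [-3.0, 0.3, 4.3]
grip_width: 0.334
grasp_force: 89.9
```

>>> carry_out(
  deltas=[
    [0, 0, 0.003, 0, -0.5],
    [0, 0, 0.005, 0, -0.5],
  ],
)

```text
clock: 23.95
position: [0.6438, 0.1877, 0.0981]
ee_rot: [0.707, 0.707, 0.0, -0.0]
ft_force: [-2.8, 0.1, 3.8]
grip_width: 0.331
grasp_force: 89.9
```

>>> carry_out(
  deltas=[
    [0, 0, 0.003, 0, -0.5],
    [0, 0, 0.003, 0, -0.5],
  ],
)

```text
clock: 24.2
position: [0.6438, 0.1878, 0.0977]
ee_rot: [0.707, 0.707, 0.0, -0.0]
ft_force: [-2.8, 0.3, 6.0]
grip_width: 0.329
grasp_force: 90.1
```

>>> carry_out(
  deltas=[
    [0, 0, 0.003, 0, -0.5],
    [0, 0, 0.003, 0, -0.5],
  ],
)

```text
clock: 24.45
position: [0.6439, 0.1878, 0.0976]
ee_rot: [0.707, 0.707, 0.0, -0.0]
ft_force: [-3.8, 0.9, 6.9]
grip_width: 0.333
grasp_force: 90.3
```

>>> carry_out(
  deltas=[
    [0, 0, 0.003, 0, -0.5],
    [0, 0, 0.003, 0, -0.5],
  ],
)

```text
clock: 24.7
position: [0.644, 0.1878, 0.0976]
ee_rot: [0.707, 0.707, 0.0, 0.0]
ft_force: [-4.3, 0.2, 9.1]
grip_width: 0.332
grasp_force: 90.5
```

Motion has stopped at the predicted flush height and the force is rising. I'll go a little further, to about 15–20 N.

>>> carry_out(
  deltas=[
    [0, 0, 0.004, 0, -0.5],
    [0, 0, 0.004, 0, -0.5],
  ],
)

```text
clock: 24.95
position: [0.644, 0.1878, 0.0975]
ee_rot: [0.707, 0.707, 0.001, 0.0]
ft_force: [-6.2, -1.0, 15.1]
grip_width: 0.33
grasp_force: 90.8
```

>>> carry_out(
  deltas=[
    [0, 0, 0.004, 0, -0.5],
    [0, 0, 0.004, 0, -0.5],
  ],
)

```text
clock: 25.2
position: [0.6441, 0.1878, 0.0975]
ee_rot: [0.707, 0.707, 0.001, 0.0]
ft_force: [-7.0, -0.6, 17.4]
grip_width: 0.324
grasp_force: 91.2
```

>>> carry_out(
  deltas=[
    [0, 0, 0.004, 0, -0.5],
    [0, 0, 0.004, 0, -0.5],
  ],
)

```text
clock: 25.45
position: [0.6442, 0.1879, 0.0974]
ee_rot: [0.707, 0.707, 0.001, 0.0]
ft_force: [-8.9, -2.4, 22.0]
grip_width: 0.331
grasp_force: 91.5
```

It's seated: about 25 N and no more travel. Lifting off to check.

>>> carry_out(
  deltas=[
    [0, 0, -0.02, 0, -0.5],
    [0, 0, -0.06, 0, -0.5],
    [0, 0, -0.2, 0, -0.5],
    [0, 0, -0.45, 0, -0.5],
    [0, 0, -0.65, 0, -0.5],
    [0, 0, -0.65, 0, -0.5],
    [0, 0, -0.65, 0, -0.5],
  ],
)

```text
clock: 26.32
position: [0.6434, 0.1876, 0.1917]
ee_rot: [0.707, 0.707, -0.0, -0.0]
ft_force: [-0.3, 0.0, -3.9]
grip_width: 0.326
grasp_force: 89.4
```

```bash
python3 dh.py | grep -v guard; python3 - <<'E'
from h import *
for n in ("wrist","scene"):
    p=camera(n); W=cloud(p); r=np.hypot(W[...,0]-.6437,W[...,1]-.1893)
    z=W[...,2]; g=(z>.02)&(z<.06)
    b=g&(r>.025)&(r<.029); q=g&(r>.042)&(r<.055)
    P=W[b]; s=np.linalg.lstsq(np.c_[P[:,:2],np.ones(len(P))],P[:,2],rcond=None)[0]
    print(n,b.sum(),"bearing",np.median(z[b]).round(4),"panel",np.median(z[q]).round(4),"tilt",s[:2].round(4))
E
```

```text
26.325 [0.64335601 0.18759051 0.19166057] [ 7.07128827e-01  7.07084583e-01 -4.01563926e-04 -2.31610477e-04] [-0.30654641  0.01655466 -3.93641121] 0.3263015786171515
wrist disc 3823 z [-54.5 -48.6 -39.6 -38.4 -38.1] [-0.   1.5] 28.9
wrist side 405 z [-56.1 -55.2 -48.4 -42.6 -42.1] [ 0.9 13.9] 25.7
scene disc 426 z [-57.2 -55.2 -41.7 -38.4 -36.3] [3. 1.] 30.9
scene side 190 z [-57.8 -56.5 -49.  -42.3 -42. ] [3. 1.] 30.9
top disc 124 z [-56.5 -52.9 -41.6 -38.2 -37.2] [  0.2 -15.7] 23.1
top side 56 z [-57.7 -55.1 -44.1 -42.1 -42.1] [ -0.7 -16.7] 22.2
wrist 503 bearing 0.0401 panel 0.0401 tilt [0.0039 0.0028]
scene 99 bearing 0.0388 panel 0.0395 tilt [ 0.0131 -0.019 ]
```

The bearing is flush, measured at 0.0401 for both bearing and panel. Taking the driver back to the tray.

>>> carry_out(
  deltas=[
    [-0.25, -0.114, 0, 0, -0.5],
    [-0.55, -0.25, 0, 0, -0.5],
    [-0.852, -0.386, 0, 0, -0.5],
  ],
)

```text
clock: 26.95
position: [0.585, 0.0585, 0.192]
ee_rot: [0.707, 0.707, -0.0, -0.0]
ft_force: [0.9, -1.0, -2.9]
grip_width: 0.328
grasp_force: 89.6
```

>>> carry_out(
  deltas=[
    [-0.28, -0.13, 0, 0, -0.5],
    [-0.56, -0.26, 0, 0, -0.5],
    [-0.852, -0.386, 0, 0, -0.5],
  ],
)

```text
clock: 27.32
position: [0.527, -0.0692, 0.1922]
ee_rot: [0.707, 0.707, 0.0, -0.0]
ft_force: [-0.2, 0.2, -2.5]
grip_width: 0.33
grasp_force: 89.6
```

>>> carry_out(
  deltas=[
    [-0.28, -0.13, 0, 0, -0.5],
    [-0.56, -0.26, 0, 0, -0.5],
    [-0.852, -0.386, 0, 0, -0.5],
  ],
)

```text
clock: 27.7
position: [0.4691, -0.1969, 0.1923]
ee_rot: [0.707, 0.707, 0.0, -0.0]
ft_force: [1.3, 0.1, -3.0]
grip_width: 0.336
grasp_force: 89.6
```

>>> carry_out(
  deltas=[
    [-0.28, -0.13, 0, 0, -0.5],
    [-0.56, -0.26, 0, 0, -0.5],
    [-0.75, -0.34, 0, 0, -0.5],
    [-0.852, -0.386, 0, 0, -0.5],
    [-0.852, -0.386, 0, 0, -0.5],
    [-0.852, -0.386, 0, 0, -0.5],
  ],
)

```text
clock: 28.45
position: [0.4126, -0.3225, 0.1922]
ee_rot: [0.707, 0.707, 0.0, -0.0]
ft_force: [1.0, 1.1, -3.6]
grip_width: 0.328
grasp_force: 89.6
```

>>> carry_out(
  deltas=[
    [0, 0, 0.1, 0, -0.5],
    [0, 0, 0.3, 0, -0.5],
    [0, 0, 0.5, 0, -0.5],
    [0, 0, 0.7, 0, -0.5],
    [0, 0, 0.79, 0, -0.5],
    [0, 0, 0.82, 0, -0.5],
    [0, 0, 0.825, 0, -0.5],
    [0, 0, 0.825, 0, -0.5],
  ],
)

```text
clock: 29.45
position: [0.4127, -0.3238, 0.0694]
ee_rot: [0.707, 0.707, 0.0, 0.001]
ft_force: [-1.0, -0.9, -3.2]
grip_width: 0.329
grasp_force: 89.6
```

>>> carry_out(
  deltas=[
    [0, 0, 0.005, 0, -0.5],
    [0, 0, 0.01, 0, -0.5],
    [0, 0, 0.01, 0, -0.5],
  ],
)

```text
clock: 29.82
position: [0.4121, -0.3235, 0.0672]
ee_rot: [0.707, 0.707, 0.0, -0.0]
ft_force: [0.6, -0.3, -3.1]
grip_width: 0.331
grasp_force: 89.6
```

>>> carry_out(
  deltas=[
    [0, 0, 0.004, 0, -0.5],
    [0, 0, 0.008, 0, -0.5],
    [0, 0, 0.012, 0, -0.5],
    [0, 0, 0.012, 0, -0.5],
  ],
)

```text
clock: 30.32
position: [0.4123, -0.3236, 0.0656]
ee_rot: [0.707, 0.707, 0.0, 0.0]
ft_force: [-1.5, 1.5, 4.0]
grip_width: 0.328
grasp_force: 90.6
```

Contact: the force went from -3 to +4 N, so the driver stands on the tray floor. Releasing and backing straight up.

>>> carry_out(
  deltas=[
    [0, 0, 0, 0, -0.2],
    [0, 0, 0, 0, 0],
    [0, 0, 0, 0, 0.5],
    [0, 0, 0, 0, 1],
    [0, 0, 0, 0, 1],
    [0, 0, 0, 0, 1],
    [0, 0, -0.15, 0, 1],
    [0, 0, -0.4, 0, 1],
    [0, 0, -0.7, 0, 1],
    [0, 0, -0.85, 0, 1],
    [0, 0, -0.85, 0, 1],
  ],
)

```text
clock: 31.7
position: [0.4129, -0.324, 0.1943]
ee_rot: [0.707, 0.707, 0.001, 0.001]
ft_force: [-0.2, -0.5, -1.3]
grip_width: 1.0
grasp_force: 0.0
```

>>> carry_out(
  deltas=[
    [0.3, 0, -0.3, 0, 1],
    [0.3, 0, -0.3, 0, 1],
    [0.3, 0, -0.3, 0, 1],
  ],
)

```text
clock: 32.08
position: [0.4118, -0.2784, 0.2368]
ee_rot: [0.707, 0.707, -0.0, -0.0]
ft_force: [-0.1, 0.3, 0.3]
grip_width: 0.999
grasp_force: 0.0
```

```bash
python3 drv.py; python3 - <<'E'
from h import *
p=camera("top"); save(p,"end.png")
E
```

```text
32.075 [ 0.41180671 -0.27836021  0.23683461] [ 7.06905004e-01  7.07308343e-01 -5.17787495e-05 -4.69644758e-04] [-0.24  0.02  0.77  1.81 -0.02  1.31  0.53]
wrist 0.118 1106 0.1257 [array([ 0.4126, -0.3222]), np.float64(0.015)] [ 0.3981 -0.336   0.118 ] [ 0.4271 -0.3076  0.1279]
wrist 0.05 664 0.0639 [array([ 0.4127, -0.322 ]), np.float64(0.022)] [ 0.3917 -0.3349  0.0571] [ 0.4341 -0.3007  0.0666]
wrist 0.022 982 0.026 [array([ 0.4125, -0.3219]), np.float64(0.0288)] [ 0.3844 -0.3363  0.022 ] [ 0.4406 -0.2934  0.0289]
top 0.118 148 0.125 [array([ 0.4119, -0.321 ]), np.float64(0.0147)] [ 0.3976 -0.3302  0.1181] [ 0.4251 -0.3067  0.1296]
top 0.05 138 0.0633 [array([ 0.412, -0.322]), np.float64(0.022)] [ 0.3906 -0.3385  0.0574] [ 0.4332 -0.3003  0.0664]
top 0.022 248 0.0256 [array([ 0.4114, -0.3215]), np.float64(0.0293)] [ 0.3834 -0.3467  0.022 ] [ 0.4395 -0.2927  0.0298]
[([0.281, -0.353, 0.056], 0.85), ([0.413, -0.31, 0.066], 0.75)]
```

View pics/end.png

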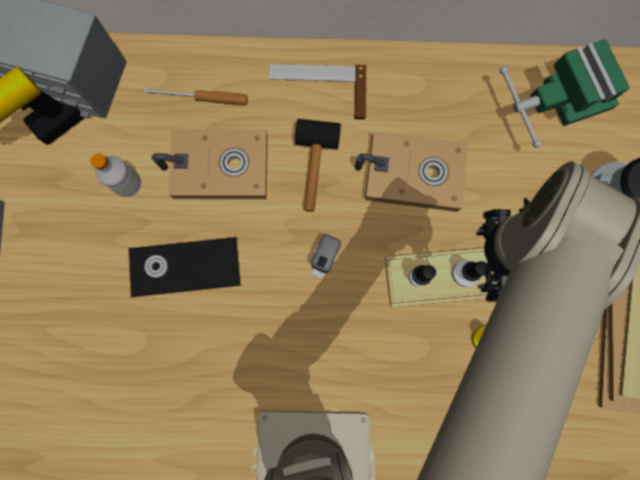

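The final top view shows the bearing flush in the left panel at (234,162) and the driver upright in its tray at (468,271). Everything else in view is where it was. Handing in.

```bash
python3 -c "
from workcell import ticket; print(ticket.hand_in())"
```

```text
the job is handed in; nothing more can be done
None
```

The bearing is pressed flush into the empty panel with the large driver (stopped at about 25 N), the driver is back upright in its tray, and the job was handed in at about 32 s.

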